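# Clamp a valve body in the bench fixture

### The arm

A 6-joint arm with a two-finger parallel gripper is mounted at the origin on the work surface. World frame = base frame: x ahead of the robot, y to its left, z up, the work surface at z = 0. Lengths are in m, angles in degrees, forces in N, time in s.
With the tool pointing down it reaches from about 0.375 to 0.9 m from the base axis. Payload 3.1 kg.
Tool frame: the origin (TCP) lies at the very end of the fingers, on their centre line; the grasp point (between the pads) lies 19 mm behind it (bot.tcp_to_grasp is the distance from the TCP to the grasp point, in m); z points along the fingers, y is the line along which they close (so a half turn about z gives the same grasp; the last joint's range is limited). The gripper opens to 87 mm and grips with 3 to 60 N. Pads are 19 mm wide; open, the fingers measure 117 mm over their backs; the gripper's body (75 mm by 190 mm) begins 51 mm behind the grasp point.
Start: joints at [-80.644, 30.224, 82.088, -0, 67.689, -10.227], TCP at [0.21, -0.589, 0.223] pointing down, gripper open.
Joint ranges: [-176.69, 176.69], [-43.24, 126.21], [12.49, 139.97], [-82, 262], [0, 151.66], [-163.58, 163.58]. Speed limits (degrees/s): [159.86, 159.86, 180, 180, 180, 180].

### API

Orientations are given as a 3x3 rotation matrix whose columns are the frame's x, y, z axes.
In Python, from rig import telemetry, capture, camera_info, job, bot gives the robot as it stands. The module is installed in compiled form; this text tells all that it offers.
- The arm moves only by the tool carry_out, never from a script. Its argument "deltas" is a list that holds one entry, the list of rows, each a list of 7 numbers: the shift along the tool's x, y, z scaled (see below), then the turn, a rotation vector about the tool's x, y, z scaled (see below), then the closure, from -1 (fully open) to 1 (shut). In form: [[[dx, dy, dz, ax, ay, az, claw], ...]]. A call has exactly 10 rows; each row is the pose to reach, as a shift and turn from the pose commanded when the call began, along the tool's axes at that moment, turning the shorter way round; what a row does not reach only later rows make up. The controller multiplies each number of a shift by 15 cm and each number of a turn by 360 degrees. A row lasts 1/12 s, in which the tool goes at most 41.7 mm and 7.16 degrees, less where a joint would pass 70% of its speed; a pose out of reach is approached as far as the arm can. A call with a number of a shift or a turn outside -1 to 1 is refused whole. A call with a gripper value outside its range is refused whole. The fingers move at their own pace and stop on an object; the grip force is fixed at half the most. Time passes only in rows, so rows that repeat a pose let the fingers close, or fill a call up. It gives the time, the measured TCP pose, the force, the opening and the grip force at its end, in the units of the state.
- telemetry.read_state(): the state, without advancing time (a new reading comes with each control period).
- capture(name): name is "scene" or "top" or "wrist"; returns the picture (420x560x3 uint8, red, green, blue); there is no depth.
- camera_info(name): a dict with "mtx" (3x3 intrinsics, pixels), "cam_to_world" (4x4, takes a point from camera to world coordinates); the wrist camera has in their place "T_tool_cam" (4x4, takes a point from camera to tool coordinates, whose origin is the TCP and whose axes are the flange's). Camera axes: x right, y down, z forward; pixel columns grow to the right and rows downward; lengths in m; the calibration is good to about 2 mm. A picture is of the moment at which its call begins: read the wrist's pose just before it. camera_info takes no time and is no camera call.
- job.hand_in(): hands the job in; it is judged then, once.
The state is a dict: "time_s": time; "joint_positions": joint angles; "qvel": joint speeds; "tau": joint torques, N m; "position": TCP position; "tcp_rot": TCP orientation; "force": force on the tool from outside, world axes, zero at the start; "moment": the same for the moment, N m; "opening": opening from 0.0 (shut) to 1.0 (fully open); "grasp_force": force on a finger pad.
Only numpy, scipy, OpenCV 4.12 (cv2) and the standard library are available. Lean on these libraries where they do the work, as an engineer would, in place of code of your own. Each camera call takes 0.05 s, during which the arm holds its last target. There are 200 camera calls.

### The job

Take the valve body out of the blue rack and lower it, without dropping it, into the nest of the clamping fixture so that it stands upright on the floor with its brass port through the slotted cheek. The rack and the nest leave different sides of it free, so put it down on the black mat on the way and take it again by the other two sides. Then press the red lever all the way down until its detent holds it, let go, and leave the tape, bottle and wrench where they are.

Things in the scene. Friction and masses are not known exactly. Their poses are not given: they have to be found in the camera images.
- valve: the valve body, a square upright aluminium block 50 x 50 x 96 mm (x, y, z), about 0.55 kg, with a green band near the top. Origin at the centre of its underside, z up. A brass port (diameter 24 mm, sticking out 18 mm, its axis 35 mm above the underside) is on its +x face; above 47 mm all four faces are flat and free to grip
- port_tip (a point): centre of the outer end of the brass port, 43 mm out along the valve body's +x, 35 mm above its underside
- rack: blue stock rack, fixed: plate 80 x 80 mm, 8 mm thick, between two walls 6 mm thick, 60 mm long (x), inner faces at y = +-28 mm, tops 113 mm above the bench; open at both x ends. Origin: centre of its underside. The valve body starts standing on the plate between the walls, port along the rack's +x, so only its +x and -x faces can be gripped there
- mat: black rubber mat 100 x 100 mm, 4 mm thick, fixed flat on the bench, for putting the valve body down. Origin at the centre of its underside
- fixture: clamping fixture, fixed: dark base plate 12 mm thick, 120 mm wide (y), from x = -60 to +145 mm. Origin on the bench under the nest's centre; +x points from the nest to the red lever. The nest lies between two tall cheeks at -y and +y; it is open to -x and +x, so in it the valve body can be held only by the faces that look to the fixture's -x and +x
- nest (a point): centre of the nest's floor, 12 mm above the bench, axes as the fixture's: the valve body's origin belongs here, its +x (port) along the fixture's +y. A low front stop (top 28 mm above the bench) has its face at x = -28 mm
- slot (a point): middle of the slotted cheek's inner face, at its top (fixture x = 0, y = +29 mm, 109 mm above the bench). Both cheeks: grey, 54 mm long (x), 8 mm thick, inner faces at y = +-29 mm, flared outward above 109 mm, tops at 118 mm. The cheek at -y is solid; this one has a vertical slot for the port from x = -17 to +17 mm, open at the top, down to the floor
- jaw_face (a point): middle of the brass jaw's face (44 mm wide, top 39 mm above the bench): at fixture x = +49 mm while the lever is up, driven to x = +27 mm by the lever, pushing the valve body towards the front stop
- lever (a joint): angle of the sprung lever, rad: 0 = raised (34 degrees above level; its spring returns it there), 0.6 = level, fully down. Pushed straight down at the pad it takes 3 N at first, then about 15 N near 0.3 rad where its detent pin meets a sprung roller; past 0.46 rad the detent snaps it the rest of the way and holds it against about 5 N
- lever_hinge (a point): the lever's hinge axis (along the fixture's y), at fixture x = 100 mm, 75 mm above the bench. The lever reaches 162 mm from it towards +x. Its bracket and detent housing stand from fixture x = 82 to 138 mm, top 90 mm above the bench
- press_pad (a point): middle of the top face of the lever's red paddle (75 mm long, 40 mm wide, 18 mm thick), 125 mm from the hinge; it moves with the lever: 153 mm above the bench when raised, 84 mm when down
- tape: roll of yellowish tape lying flat, outer diameter 96 mm, 50 mm high, loose; origin at the centre of its underside. Leave alone
- bottle: white bottle with red cap, diameter 60 mm, 170 mm high, loose, upright; origin at the centre of its underside. Leave alone
- wrench: steel wrench 170 mm long lying along its x, loose. Leave alone

How it is judged:
By the outcome, as a careful person would: the job done as asked, in the order asked, and still so for the second after the job is handed in, with the robot touching nothing.
It also fails if it takes over 70 s, if anything falls off the work surface, if the arm or the gripper's body presses on something with over 40 N, if the wrist force passes 120 N, or if a joint passes its speed limit or range.

## Working session

There is one attempt and no reset: what is moved stays moved. The work goes in short steps, Python scripts to look and compute and a tool call to move; the robot and the scene stay as the last step left them, time stands still between calls to the robot, and variables do not carry over. Pictures are saved under pics/ and viewed, at most 10 in all, crops included, and the job is handed in when it is done.

Besides the shell and the picture viewer there is one more tool, called by a JSON object that holds its "api" and its "payload", one argument or row to a line. carry_out: Moves the arm, as the interface text tells. Its arguments: {"type":"object","properties":{"deltas":{"type":"array","items":{"type":"array","items":{"type":"array","items":{"type":"number"}}}}},"required":["deltas"]}

```bash
mkdir -p pics; python3 - <<'E'
from rig import telemetry, capture, camera_info, job, bot
import cv2,numpy as np
np.set_printoptions(precision=4,suppress=True)
s=telemetry.read_state();print(s['position'],s['tcp_rot'],s['force'],s['opening'],s['time_s'],bot.tcp_to_grasp)
for n in("scene","top","wrist"):
    cv2.imwrite(f"pics/{n}0.png",capture(n)[:,:,::-1]);print(n,camera_info(n))
E
```

```text
[ 0.2094 -0.5881  0.2216] [[ 0.9422  0.3352 -0.0003]
 [ 0.3352 -0.9422  0.0022]
 [ 0.0004 -0.0022 -1.    ]] [ 0.1024 -0.4533 -0.1678] 0.9946755923592019 0.0 0.0187
scene {'mtx': array([[491.9636,   0.    , 278.8666],
       [  0.    , 491.9636, 209.9466],
       [  0.    ,   0.    ,   1.    ]]), 'cam_to_world': array([[-0.5902,  0.6058, -0.5335,  1.2199],
       [ 0.8072,  0.4516, -0.3802,  0.4785],
       [ 0.0106, -0.655 , -0.7556,  1.0358],
       [ 0.    ,  0.    ,  0.    ,  1.    ]])}
top {'mtx': array([[498.9425,   0.    , 281.9713],
       [  0.    , 498.9425, 222.725 ],
       [  0.    ,   0.    ,   1.    ]]), 'cam_to_world': array([[-0.0282, -0.994 ,  0.1059,  0.4635],
       [-0.9995,  0.0294,  0.0092,  0.0234],
       [-0.0123, -0.1056, -0.9943,  1.23  ],
       [ 0.    ,  0.    ,  0.    ,  1.    ]])}
wrist {'mtx': array([[370.7446,   0.    , 279.6508],
       [  0.    , 370.7446, 208.9696],
       [  0.    ,   0.    ,   1.    ]]), 'T_tool_cam': array([[-0.0006, -0.9579, -0.2871,  0.0791],
       [ 1.    , -0.0006, -0.0002, -0.0002],
       [ 0.    , -0.2871,  0.9579, -0.1623],
       [ 0.    ,  0.    ,  0.    ,  1.    ]])}
```

View pics/top0.png

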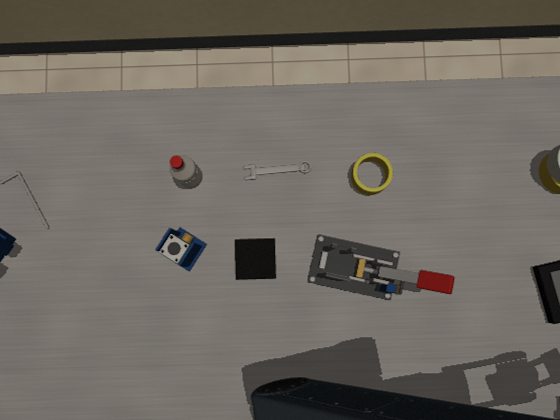

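View pics/scene0.png

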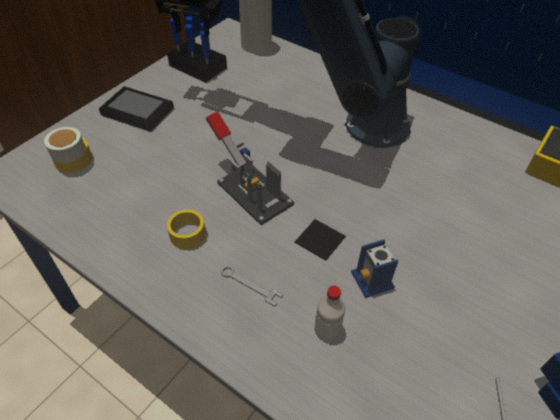

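The top view shows the rack with the valve near (181,248), the mat at (255,258), the fixture at (340-400,267), the red lever at (436,282), the bottle at (183,170), the wrench at (278,171) and the tape at (372,173). The scene view agrees. I'll enlarge the top view to measure it.

```bash
python3 - <<'E'
import cv2
a=cv2.imread('pics/top0.png')
p=cv2.resize(a[220:310,145:285],None,fx=5.5,fy=5.5,interpolation=cv2.INTER_CUBIC)[:,:]
q=cv2.resize(a[225:307,300:460],None,fx=5,fy=5,interpolation=cv2.INTER_CUBIC)
cv2.imwrite('pics/c1.png',p);cv2.imwrite('pics/c2.png',q);print(p.shape,q.shape)
E
```

```text
(495, 770, 3) (410, 800, 3)
```

View pics/c2.png

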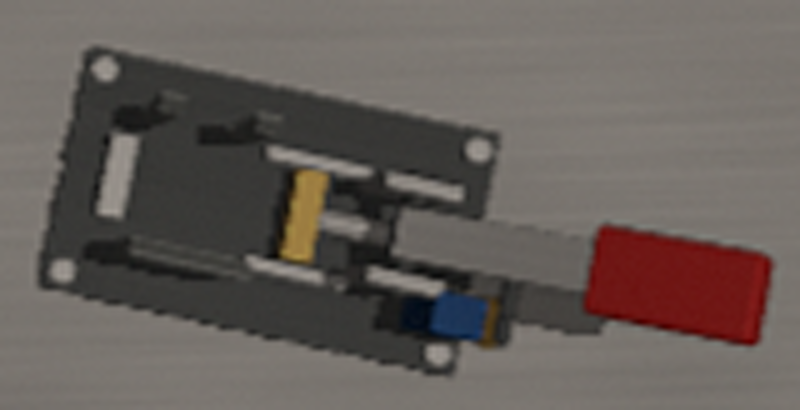

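View pics/c1.png

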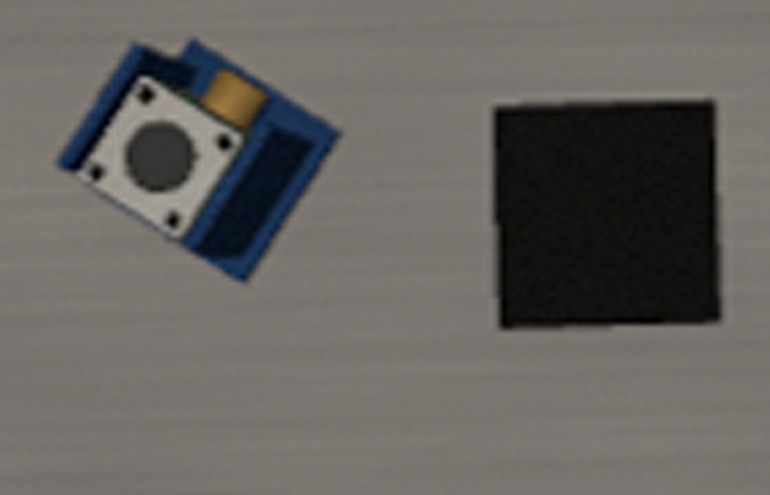

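The crops are clear. c2 shows the fixture plate corners (88,47), (497,132), (450,375) and (40,288), with the slotted cheek towards the image top and the jaw at (304,215). c1 shows the valve top corners (148,75), (243,130), (182,240) and (80,172), the port pointing up-right, and the mat corners (494,105) to (720,321).

```bash
cat > h.py <<'E'
import numpy as np,cv2
from scipy.optimize import least_squares
from scipy.spatial.transform import Rotation as Ro
from rig import telemetry,capture,camera_info,job,bot
np.set_printoptions(precision=4,suppress=True)
def onplane(uv,z,K,T):
    d=T[:3,:3]@np.linalg.inv(K)@np.r_[uv,1.];return T[:3,3]+d*(z-T[2,3])/d[2]
def proj(P,K,T):
    p=(np.asarray(P)-T[:3,3])@T[:3,:3];return (p@K.T)[:,:2]/p[:,2:]
def fit(uv,model,z,K,T,g):
    P=np.array([onplane(u,z,K,T)[:2] for u in uv]);M=np.array(model,float)
    def r(q):
        c,s=np.cos(q[2]),np.sin(q[2]);return (M@np.array([[c,s],[-s,c]])+q[:2]-P).ravel()
    o=least_squares(r,g);return o.x,o.fun*1000
def wristT(s):
    W=np.eye(4);W[:3,:3]=s['tcp_rot'];W[:3,3]=s['position'];return W@camera_info('wrist')['T_tool_cam']
def goto(p,Rt):
    # shift/turn in move units from present pose
    s=telemetry.read_state();R=np.array(s['tcp_rot'])
    return R.T@(np.array(p)-s['position'])/.15, np.degrees(Ro.from_matrix(R.T@Rt).as_rotvec())/360
def down(yaw): # fingers close along world yaw (deg), tool down
    a=np.radians(yaw);y=np.array([np.cos(a),np.sin(a),0]);z=np.array([0,0,-1.]);return np.c_[np.cross(y,z),y,z]
E
python3 - <<'E'
from h import *
c=camera_info('top');K,T=c['mtx'],c['cam_to_world']
c2=lambda L:[((u+.5)/5-.5+300,(v+.5)/5-.5+225) for u,v in L]
c1=lambda L:[((u+.5)/5.5-.5+145,(v+.5)/5.5-.5+220) for u,v in L]
pr=lambda n,a:print(n,a[0][:2],np.degrees(a[0][2]),a[1])
pr('fix',fit(c2([(88,47),(497,132),(450,375),(40,288)]),[(-.06,.06),(.145,.06),(.145,-.06),(-.06,-.06)],.012,K,T,[.4,-.1,-1.5]))
pr('mat',fit(c1([(494,105),(715,100),(720,321),(500,327)]),[(.05,.05),(.05,-.05),(-.05,-.05),(-.05,.05)],.004,K,T,[.4,.1,0]))
pr('valve',fit(c1([(148,75),(243,130),(182,240),(80,172)]),[(.025,.025),(.025,-.025),(-.025,-.025),(-.025,.025)],.104,K,T,[.4,.2,-.6]))
pr('rackplate',fit(c1([(193,40),(340,132),(245,282)]),[(.04,.04),(.04,-.04),(-.04,-.04)],.008,K,T,[.4,.2,-.6]))
for n,u in(('bottle',(176,162)),('tape',(372,173)),('wrench',(278,171))):print(n,onplane(u,{'bottle':.17,'tape':.05,'wrench':.005}[n],K,T))
E
```

```text
fix [ 0.491 -0.094] -103.52037854127158 [ 0.4907  1.0142 -0.1473 -0.9826 -0.5627 -1.6925  0.2194  1.6608]
mat [0.5083 0.1035] -0.039801650639456794 [ 0.3673  0.2877  0.9401 -0.5936 -0.6362 -0.9263 -0.6712  1.2322]
valve [0.534  0.2792] -32.931358395472024 [ 1.7111  1.2611 -1.5905 -1.5989  0.8995  0.1311 -1.0201  0.2067]
rackplate [0.5363 0.2765] -33.35515192526453 [ 0.9401  0.5574  0.1902 -0.7282 -1.1304  0.1708]
bottle [0.7156 0.2594 0.17  ]
tape [ 0.7027 -0.1849  0.05  ]
wrench [0.7241 0.041  0.005 ]
```

Everything fits to within about 2 mm, and the sizes are consistent. I'll move over the fixture for a closer wrist view, which is on the way to the rack.

{"api": "carry_out", "payload": {
  "deltas": [
    [[0.08,-0.07,-0.06,0,0,0,-1],[0.18,-0.15,-0.12,0,0,0,-1],[0.28,-0.24,-0.2,0,0,0,-1],[0.38,-0.33,-0.27,0,0,0,-1],[0.48,-0.42,-0.27,0,0,0,-1],[0.58,-0.51,-0.27,0,0,0,-1],[0.68,-0.6,-0.27,0,0,0,-1],[0.78,-0.69,-0.27,0,0,0,-1],[0.88,-0.78,-0.27,0,0,0,-1],[0.98,-0.86,-0.27,0,0,0,-1]]
  ]
}}

```text
time_s: 0.98
position: [0.3053, -0.4156, 0.2635]
tcp_rot: [[0.942, 0.335, 0.0], [0.335, -0.942, 0.001], [0.0, -0.001, -1.0]]
force: [0.1, 0.7, -0.0]
opening: 0.998
grasp_force: 0.0
```

{"api": "carry_out", "payload": {
  "deltas": [
    [[0.1,-0.08,0,0,0,0,-1],[0.2,-0.17,0,0,0,0,-1],[0.3,-0.25,0,0,0,0,-1],[0.4,-0.34,0,0,0,0,-1],[0.5,-0.42,0,0,0,0,-1],[0.6,-0.51,0,0,0,0,-1],[0.7,-0.59,0,0,0,0,-1],[0.8,-0.68,0,0,0,0,-1],[0.9,-0.76,0,0,0,0,-1],[0.98,-0.84,0,0,0,0,-1]]
  ]
}}

```text
time_s: 1.82
position: [0.4014, -0.2479, 0.2635]
tcp_rot: [[0.942, 0.336, 0.0], [0.336, -0.942, 0.0], [0.001, -0.0, -1.0]]
force: [-0.1, -0.3, -0.4]
opening: 1.0
grasp_force: 0.0
```

{"api": "carry_out", "payload": {
  "deltas": [
    [[0.1,-0.08,0,0,0,0,-1],[0.2,-0.17,0,0,0,0,-1],[0.3,-0.25,0,0,0,0,-1],[0.4,-0.34,0,0,0,0,-1],[0.5,-0.42,0,0,0,0,-1],[0.57,-0.51,0,0,0,0,-1],[0.62,-0.59,0,0,0,0,-1],[0.65,-0.63,0,0,0,0,-1],[0.65,-0.63,0,0,0,0,-1],[0.65,-0.63,0,0,0,0,-1]]
  ]
}}

```text
time_s: 2.65
position: [0.461, -0.1279, 0.2633]
tcp_rot: [[0.942, 0.336, 0.0], [0.336, -0.942, -0.001], [-0.0, 0.001, -1.0]]
force: [0.2, 0.9, 0.5]
opening: 0.998
grasp_force: 0.0
```

```bash
python3 - <<'E'
from h import *
s=telemetry.read_state();np.save('s1.npy',wristT(s));im=capture('wrist')[:,:,::-1]
cv2.imwrite('pics/w1.png',im);print(s['position'],s['time_s'],s['joint_positions'])
v=cv2.resize(im,(784,588),interpolation=cv2.INTER_CUBIC);cv2.imwrite('pics/w1b.png',v)
E
```

```text
[ 0.461  -0.1279  0.2633] 2.65 [-28.9097  15.8334  99.5686  -0.0245  64.5778  41.4471]
```

View pics/w1b.png

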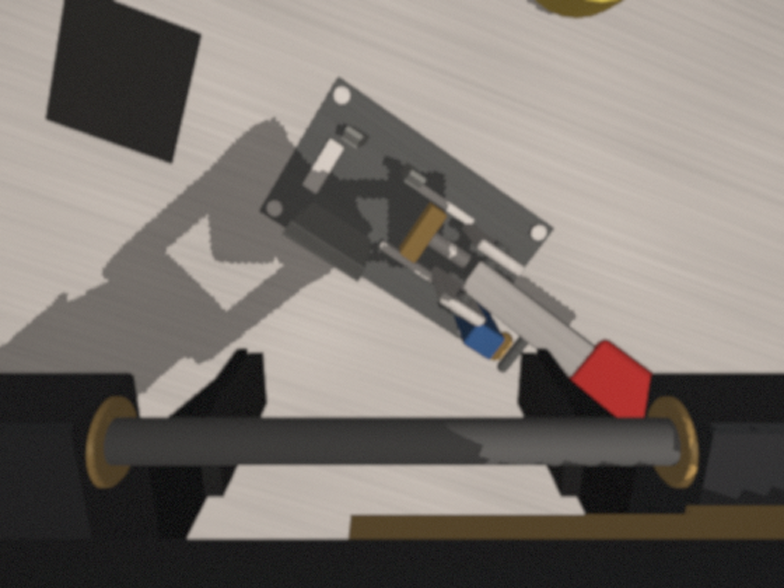

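The wrist view shows the base plate corners at (338,77), (552,230) and (261,212), the mat corners at (201,35), (172,162) and (46,118), and the slotted cheek's two posts on the upper side. I'll check these against the top-camera fit.

```bash
python3 - <<'E'
from h import *
K=camera_info('wrist')['mtx'];T=np.load('s1.npy')
c=lambda L:[((u+.5)/1.4-.5,(v+.5)/1.4-.5) for u,v in L]
pr=lambda n,a:print(n,a[0][:2],np.degrees(a[0][2]),a[1])
pr('fix',fit(c([(338,77),(552,230),(261,212)]),[(-.06,.06),(.145,.06),(-.06,-.06)],.012,K,T,[.49,-.09,-1.8]))
pr('mat',fit(c([(201,35),(172,162),(46,118)]),[(.05,-.05),(-.05,-.05),(-.05,.05)],.004,K,T,[.5,.1,0]))
p,r=goto([.534,.279,.25],down(-33));print(p*.15,r*360)
E
```

```text
fix [ 0.4895 -0.0932] -104.21261194094778 [ 0.141  -0.2331  0.68   -2.0031 -0.821   2.2362]
mat [0.5085 0.1051] -0.2387840765623552 [ 2.0476 -0.7064 -1.3541 -0.3187 -0.6936  1.025 ]
[ 0.2054 -0.3595  0.0131] [  0.0375   0.0111 -37.403 ]
```

{"api": "carry_out", "payload": {
  "deltas": [
    [[0.03,-0.05,0,0,0,0,-1],[0.09,-0.15,0,0,0,0,-1],[0.15,-0.26,0,0,0,0,-1],[0.21,-0.37,0,0,0,0,-1],[0.27,-0.48,0,0,0,0,-1],[0.33,-0.59,0,0,0,0,-1],[0.39,-0.69,0,0,0,0,-1],[0.45,-0.8,0,0,0,0,-1],[0.51,-0.9,0,0,0,0,-1],[0.57,-1.0,0,0,0,0,-1]]
  ]
}}

```text
time_s: 3.53
position: [0.4915, 0.0423, 0.263]
tcp_rot: [[0.943, 0.334, -0.0], [0.334, -0.943, 0.0], [-0.0, -0.0, -1.0]]
force: [-0.5, -0.6, -0.3]
opening: 0.998
grasp_force: 0.0
```

{"api": "carry_out", "payload": {
  "deltas": [
    [[0.07,-0.12,0,0,0,-0.01,-1],[0.14,-0.25,0,0,0,-0.02,-1],[0.21,-0.37,0,0,0,-0.03,-1],[0.28,-0.5,0,0,0,-0.045,-1],[0.35,-0.62,0,0,0,-0.06,-1],[0.42,-0.74,0,0,0,-0.075,-1],[0.48,-0.86,0,0,0,-0.09,-1],[0.53,-0.95,0,0,0,-0.1,-1],[0.55,-1.0,0,0,0,-0.104,-1],[0.55,-1.0,0,0,0,-0.104,-1]]
  ]
}}

```text
time_s: 4.37
position: [0.5189, 0.2118, 0.2628]
tcp_rot: [[0.544, 0.839, -0.0], [0.839, -0.544, 0.0], [0.0, -0.0, -1.0]]
force: [1.0, -1.0, -0.6]
opening: 1.001
grasp_force: 0.0
```

```bash
python3 - <<'E'
from h import *
s=telemetry.read_state();np.save('s2.npy',wristT(s));im=capture('wrist')[:,:,::-1]
print(s['position'],s['time_s'],s['joint_positions'])
v=cv2.resize(im,(784,588),interpolation=cv2.INTER_CUBIC);cv2.imwrite('pics/w2b.png',v)
p,r=goto([.534,.279,.20],down(-33));print(p,r*360)
E
```

```text
[0.5189 0.2118 0.2628] 4.3667 [10.7649 22.6019 88.7232  0.0242 68.6849 43.6809]
[ 0.4374 -0.1625  0.4184] [-0.0128  0.0413 -0.005 ]
```

View pics/w2b.png

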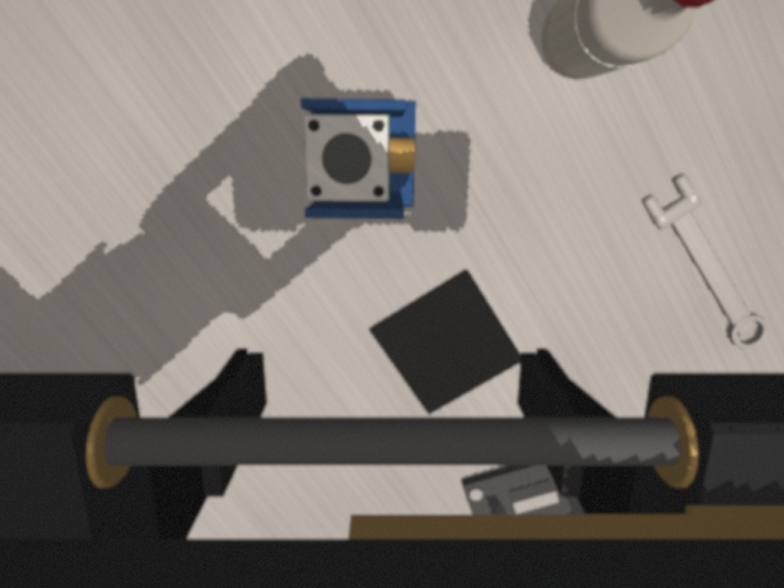

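The wrist view shows the valve's top centred at (347,158), with edges at u = 305-389 and v = 114-201, the port to image right at (402,155), and no visible turn error. The bottle is well clear.

```bash
python3 - <<'E'
from h import *
K=camera_info('wrist')['mtx'];T=np.load('s2.npy')
c=lambda L:[((u+.5)/1.4-.5,(v+.5)/1.4-.5) for u,v in L]
f=fit(c([(304,114),(390,114),(388.5,201),(305.5,201)]),[(-.025,.025),(.025,.025),(.025,-.025),(-.025,-.025)],.104,K,T,[.534,.279,-.57]);print(f[0],np.degrees(f[0][2]),f[1])
f=fit(c([(314,126),(378,126),(379,191),(316,191)]),.019*np.array([(-1,1),(1,1),(1,-1),(-1,-1)]),.104,K,T,[.534,.279,-.57]);print(f[0],np.degrees(f[0][2]),f[1])
p,r=goto([.533,.278,.068],down(-33));print(p,r*360)
E
```

```text
[ 0.5326  0.2826 -0.5877] -33.67001324582487 [-0.0848  0.1211 -0.7211 -0.2033 -0.1507  0.0328  0.9566  0.0493]
[ 0.5323  0.2824 -0.5758] -32.99246163308421 [-0.0605  0.192   0.1723  0.0167 -0.2443  0.0063  0.1324 -0.215 ]
[ 0.4288 -0.1643  1.2984] [-0.0128  0.0413 -0.005 ]
```

{"api": "carry_out", "payload": {
  "deltas": [
    [[0.05,-0.02,0.02,0,0,0,-1],[0.12,-0.05,0.08,0,0,0,-1],[0.2,-0.08,0.15,0,0,0,-1],[0.28,-0.11,0.23,0,0,0,-1],[0.35,-0.14,0.31,0,0,0,-1],[0.4,-0.16,0.39,0,0,0,-1],[0.43,-0.17,0.46,0,0,0,-1],[0.44,-0.172,0.52,0,0,0,-1],[0.44,-0.172,0.55,0,0,0,-1],[0.44,-0.172,0.55,0,0,0,-1]]
  ]
}}

```text
time_s: 5.25
position: [0.5323, 0.2796, 0.1789]
tcp_rot: [[0.544, 0.839, -0.003], [0.839, -0.544, -0.001], [-0.003, -0.002, -1.0]]
force: [0.2, 0.3, -0.6]
opening: 1.003
grasp_force: 0.0
```

{"api": "carry_out", "payload": {
  "deltas": [
    [[0,0,0.05,0,0,0,-1],[0,0,0.15,0,0,0,-1],[0,0,0.25,0,0,0,-1],[0,0,0.36,0,0,0,-1],[0,0,0.47,0,0,0,-1],[0,0,0.57,0,0,0,-1],[0,0,0.66,0,0,0,-1],[0,0,0.72,0,0,0,-1],[0,0,0.75,0,0,0,-1],[0,0,0.75,0,0,0,-1]]
  ]
}}

```text
time_s: 6.08
position: [0.533, 0.2797, 0.0674]
tcp_rot: [[0.545, 0.839, -0.001], [0.839, -0.545, -0.0], [-0.001, -0.001, -1.0]]
force: [0.2, -1.0, 0.2]
opening: 1.0
grasp_force: 0.0
```

{"api": "carry_out", "payload": {
  "deltas": [
    [[0,0,0,0,0,0,-0.4],[0,0,0,0,0,0,-0.2],[0,0,0,0,0,0,0],[0,0,0,0,0,0,0.3],[0,0,0,0,0,0,1],[0,0,0,0,0,0,1],[0,0,0,0,0,0,1],[0,0,0,0,0,0,1],[0,0,0,0,0,0,1],[0,0,0,0,0,0,1]]
  ]
}}

```text
time_s: 6.92
position: [0.5324, 0.2805, 0.0683]
tcp_rot: [[0.544, 0.839, -0.001], [0.839, -0.544, 0.0], [-0.0, -0.001, -1.0]]
force: [-4.1, 1.7, 4.4]
opening: 0.573
grasp_force: 29.9
```

Gripped at 50 mm opening with 30 N. Next I lift it clear of the walls.

{"api": "carry_out", "payload": {
  "deltas": [
    [[0,0,-0.02,0,0,0,1],[0,0,-0.07,0,0,0,1],[0,0,-0.15,0,0,0,1],[0,0,-0.25,0,0,0,1],[0,0,-0.36,0,0,0,1],[0,0,-0.48,0,0,0,1],[0,0,-0.6,0,0,0,1],[0,0,-0.71,0,0,0,1],[0,0,-0.8,0,0,0,1],[0,0,-0.85,0,0,0,1]]
  ]
}}

```text
time_s: 7.75
position: [0.5343, 0.2799, 0.1979]
tcp_rot: [[0.544, 0.839, 0.004], [0.839, -0.544, 0.001], [0.002, 0.003, -1.0]]
force: [0.9, 0.1, -5.8]
opening: 0.572
grasp_force: 29.9
```

{"api": "carry_out", "payload": {
  "deltas": [
    [[-0.03,0.01,0,0,0,0,1],[-0.1,0.05,0,0,0,0,1],[-0.2,0.09,0,0,0,-0.005,1],[-0.32,0.15,0,0,0,-0.012,1],[-0.45,0.21,0,0,0,-0.02,1],[-0.58,0.27,0,0,0,-0.03,1],[-0.71,0.33,0,0,0,-0.04,1],[-0.83,0.39,0,0,0,-0.047,1],[-0.93,0.44,0,0,0,-0.052,1],[-1.0,0.47,0,0,0,-0.053,1]]
  ]
}}

```text
time_s: 8.58
position: [0.5091, 0.113, 0.1942]
tcp_rot: [[0.24, 0.971, -0.004], [0.971, -0.24, -0.002], [-0.002, -0.003, -1.0]]
force: [0.3, 0.1, -6.6]
opening: 0.572
grasp_force: 29.9
```

```bash
python3 - <<'E'
from h import *
s=telemetry.read_state();print(s['position'],s['force'],s['opening'],s['grasp_force'])
p,r=goto([.508,.104,.0653],down(-13.8));print(p,r)
E
```

```text
[0.5091 0.113  0.1942] [ 0.3495  0.1146 -6.6426] 0.5721379466127497 29.893393346574157
[-0.0579  0.0102  0.8597] [-0.0005  0.0004 -0.0003]
```

{"api": "carry_out", "payload": {
  "deltas": [
    [[-0.02,0,0.06,0,0,0,1],[-0.04,0,0.17,0,0,0,1],[-0.05,0,0.29,0,0,0,1],[-0.05,0,0.42,0,0,0,1],[-0.05,0,0.54,0,0,0,1],[-0.05,0,0.65,0,0,0,1],[-0.05,0,0.74,0,0,0,1],[-0.05,0,0.8,0,0,0,1],[-0.05,0,0.83,0,0,0,1],[-0.05,0,0.84,0,0,0,1]]
  ]
}}

```text
time_s: 9.42
position: [0.5082, 0.1085, 0.0683]
tcp_rot: [[0.24, 0.971, -0.002], [0.971, -0.24, -0.0], [-0.001, -0.002, -1.0]]
force: [0.2, 0.3, -5.6]
opening: 0.572
grasp_force: 29.9
```

{"api": "carry_out", "payload": {
  "deltas": [
    [[0,0,0.005,0,0,0,1],[0,0,0.01,0,0,0,1],[0,0,0.015,0,0,0,1],[0,0,0.02,0,0,0,1],[0,0,0.023,0,0,0,1],[0,0,0.026,0,0,0,1],[0,0,0.028,0,0,0,1],[0,0,0.03,0,0,0,1],[0,0,0.03,0,0,0,1],[0,0,0.03,0,0,0,1]]
  ]
}}

```text
time_s: 10.25
position: [0.5089, 0.1086, 0.065]
tcp_rot: [[0.24, 0.971, -0.0], [0.971, -0.24, 0.0], [-0.0, -0.0, -1.0]]
force: [0.2, -0.0, -6.4]
opening: 0.576
grasp_force: 29.9
```

{"api": "carry_out", "payload": {
  "deltas": [
    [[0,0,0.003,0,0,0,1],[0,0,0.006,0,0,0,1],[0,0,0.008,0,0,0,1],[0,0,0.01,0,0,0,1],[0,0,0.01,0,0,0,1],[0,0,0.01,0,0,0,1],[0,0,0.01,0,0,0,1],[0,0,0.01,0,0,0,1],[0,0,0.01,0,0,0,1],[0,0,0.01,0,0,0,1]]
  ]
}}

```text
time_s: 11.08
position: [0.509, 0.1086, 0.0642]
tcp_rot: [[0.24, 0.971, 0.0], [0.971, -0.24, -0.0], [0.0, 0.0, -1.0]]
force: [-2.7, 1.2, 6.4]
opening: 0.569
grasp_force: 29.9
```

The force has gone to +6 N, so the valve is standing on the mat. I release it, rise and turn a quarter.

{"api": "carry_out", "payload": {
  "deltas": [
    [[0,0,0,0,0,0,0],[0,0,0,0,0,0,-0.5],[0,0,0,0,0,0,-1],[0,0,0,0,0,0,-1],[0,0,0,0,0,0,-1],[0,0,0,0,0,0,-1],[0,0,-0.05,0,0,0,-1],[0,0,-0.15,0,0,0,-1],[0,0,-0.3,0,0,0,-1],[0,0,-0.45,0,0,0,-1]]
  ]
}}

```text
time_s: 11.92
position: [0.5084, 0.1086, 0.1317]
tcp_rot: [[0.24, 0.971, -0.002], [0.971, -0.24, 0.0], [-0.0, -0.002, -1.0]]
force: [1.0, 1.1, 0.4]
opening: 0.993
grasp_force: 0.0
```

{"api": "carry_out", "payload": {
  "deltas": [
    [[0,0,-0.1,0,0,0,-1],[0,0,-0.2,0,0,0.01,-1],[0,0,-0.3,0,0,0.025,-1],[-0.05,0,-0.4,0,0,0.04,-1],[-0.1,0,-0.5,0,0,0.055,-1],[-0.15,0,-0.6,0,0,0.07,-1],[-0.2,0,-0.65,0,0,0.087,-1],[-0.3,0,-0.7,0,0,0.105,-1],[-0.35,0,-0.7,0,0,0.12,-1],[-0.4,0,-0.7,0,0,0.13,-1]]
  ]
}}

```text
time_s: 12.75
position: [0.4947, 0.0497, 0.2373]
tcp_rot: [[0.874, 0.485, 0.002], [0.485, -0.874, -0.0], [0.002, 0.001, -1.0]]
force: [-0.8, -1.1, -1.0]
opening: 1.0
grasp_force: 0.0
```

{"api": "carry_out", "payload": {
  "deltas": [
    [[0,0,0,0,0,0.015,-1],[0,0,0,0,0,0.03,-1],[0,0,0,0,0,0.045,-1],[0,0,0,0,0,0.06,-1],[0,0,0,0,0,0.075,-1],[0,0,0,0,0,0.09,-1],[0,0,0,0,0,0.105,-1],[0,0,0,0,0,0.115,-1],[0,0,0,0,0,0.12,-1],[0,0,0,0,0,0.12,-1]]
  ]
}}

```text
time_s: 13.58
position: [0.4944, 0.0503, 0.2365]
tcp_rot: [[0.971, -0.241, 0.0], [-0.241, -0.971, -0.0], [0.0, -0.0, -1.0]]
force: [0.6, 0.7, -0.1]
opening: 1.001
grasp_force: 0.0
```

```bash
python3 - <<'E'
from h import *
s=telemetry.read_state();np.save('s3.npy',wristT(s));im=capture('wrist')[:,:,::-1]
print(s['position'],s['tcp_rot'],s['time_s'],s['joint_positions'],s['opening'])
v=cv2.resize(im,(784,588),interpolation=cv2.INTER_CUBIC);cv2.imwrite('pics/w3b.png',v)
cv2.imwrite('pics/top1.png',capture('top')[:,:,::-1])
E
```

```text
[0.4944 0.0503 0.2365] [[ 0.9706 -0.2406  0.0004]
 [-0.2406 -0.9706 -0.    ]
 [ 0.0004 -0.0001 -1.    ]] 13.5833 [-7.0947 19.3107 99.1859  0.0008 61.4815 96.8294] 1.001355670655126
```

View pics/w3b.png

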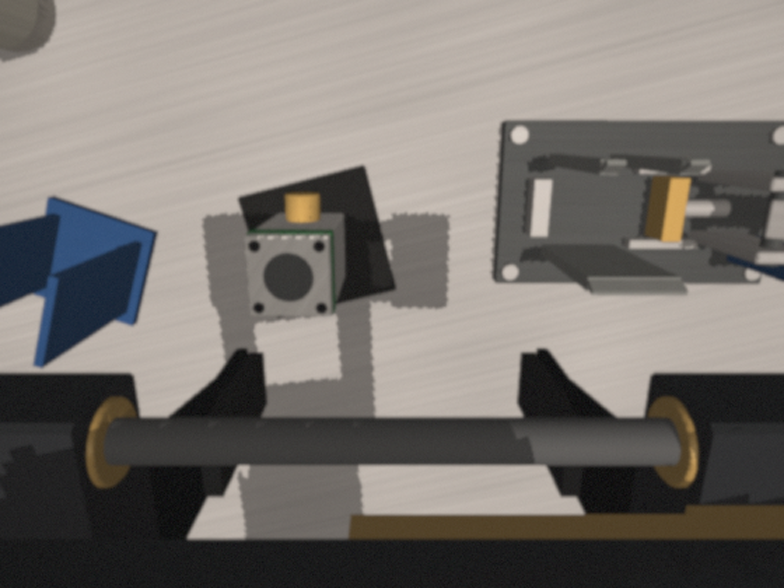

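The valve stands on the mat, with its top holes at (254,246), (319,246), (321,307) and (259,307) and the port towards image top. The fixture's near plate corners are at (502,121) and (494,282), and its screws at (519,134), (510,272) and (781,134).

```bash
python3 - <<'E'
from h import *
K=camera_info('wrist')['mtx'];T=np.load('s3.npy')
c=lambda L:[((u+.5)/1.4-.5,(v+.5)/1.4-.5) for u,v in L]
f=fit(c([(254,246),(319,246),(321,307),(259,307)]),.019*np.array([(1,1),(1,-1),(-1,-1),(-1,1)]),.100,K,T,[.508,.108,-.25]);print(f[0],np.degrees(f[0][2]),f[1])
f=fit(c([(502,121),(494,282)]),[(-.06,.06),(-.06,-.06)],.012,K,T,[.49,-.09,-1.8]);print(f[0],np.degrees(f[0][2]),f[1])
# white stop: top z .028
for u in c([(519,134),(510,272),(781,134)]):print(onplane(u,.012,K,T))
a,b=[onplane(u,.012,K,T)[:2] for u in c([(502,121),(778,121)])];print('edge dir',np.degrees(np.arctan2(*(b-a)[::-1])))
# jaw top face corners z=.039
for u in c([(666,177),(690,177),(686,243),(662,243)]):print('jaw',onplane(u,.039,K,T))
p,r=goto([.509,.1086,.0645],down(-103.9));print(p,r*360)
E
```

```text
[ 0.5085  0.1106 -0.2444] -14.005682100569297 [ 0.2179 -0.0624  0.1969 -0.0042 -0.2759 -0.1642 -0.139   0.2308]
[ 0.4915 -0.0914 -1.8058] -103.46568410882993 [ 0.8646 -0.207  -0.8646  0.207 ]
[ 0.5513 -0.0569  0.012 ]
[ 0.4528 -0.0327  0.012 ]
[ 0.5063 -0.238   0.012 ]
edge dir -103.96284059828179
jaw [ 0.5011 -0.1427  0.039 ]
jaw [ 0.4972 -0.1585  0.039 ]
jaw [ 0.452  -0.1521  0.039 ]
jaw [ 0.4561 -0.1357  0.039 ]
[ 0.001  -0.4003  1.1459] [-0.0038 -0.0202  0.0558]
```

{"api": "carry_out", "payload": {
  "deltas": [
    [[0,-0.05,0,0,0,0,-1],[0,-0.12,0.02,0,0,0,-1],[0,-0.2,0.06,0,0,0,-1],[0,-0.28,0.12,0,0,0,-1],[0,-0.34,0.2,0,0,0,-1],[0,-0.38,0.28,0,0,0,-1],[0,-0.405,0.36,0,0,0,-1],[0,-0.405,0.43,0,0,0,-1],[0,-0.405,0.48,0,0,0,-1],[0,-0.405,0.5,0,0,0,-1]]
  ]
}}

```text
time_s: 14.52
position: [0.508, 0.1103, 0.1591]
tcp_rot: [[0.971, -0.239, -0.003], [-0.239, -0.971, 0.0], [-0.003, 0.001, -1.0]]
force: [-0.2, -0.4, 0.2]
opening: 1.002
grasp_force: 0.0
```

{"api": "carry_out", "payload": {
  "deltas": [
    [[0,0,0.05,0,0,0,-1],[0,0,0.12,0,0,0,-1],[0,0,0.2,0,0,0,-1],[0,0,0.3,0,0,0,-1],[0,0,0.4,0,0,0,-1],[0,0,0.49,0,0,0,-1],[0,0,0.56,0,0,0,-1],[0,0,0.61,0,0,0,-1],[0,0,0.64,0,0,0,-1],[0,0,0.645,0,0,0,-1]]
  ]
}}

```text
time_s: 15.35
position: [0.5089, 0.1093, 0.0637]
tcp_rot: [[0.971, -0.24, -0.001], [-0.24, -0.971, 0.0], [-0.001, 0.0, -1.0]]
force: [-0.1, -0.3, -0.4]
opening: 1.002
grasp_force: 0.0
```

{"api": "carry_out", "payload": {
  "deltas": [
    [[0,0,0,0,0,0,-0.4],[0,0,0,0,0,0,-0.2],[0,0,0,0,0,0,0],[0,0,0,0,0,0,0.3],[0,0,0,0,0,0,1],[0,0,0,0,0,0,1],[0,0,0,0,0,0,1],[0,0,0,0,0,0,1],[0,0,0,0,0,0,1],[0,0,0,0,0,0,1]]
  ]
}}

```text
time_s: 16.18
position: [0.5094, 0.1095, 0.0645]
tcp_rot: [[0.971, -0.24, 0.001], [-0.24, -0.971, 0.0], [0.001, -0.0, -1.0]]
force: [0.7, 1.8, 2.0]
opening: 0.575
grasp_force: 30.0
```

{"api": "carry_out", "payload": {
  "deltas": [
    [[0,0,-0.03,0,0,0,1],[0,0,-0.1,0,0,0,1],[0,0,-0.2,0,0,0,1],[0,0,-0.31,0,0,0,1],[0,0,-0.43,0,0,0,1],[0,0,-0.55,0,0,0,1],[0,0,-0.67,0,0,0,1],[0,0,-0.78,0,0,0,1],[0,0,-0.88,0,0,0,1],[0,0,-0.93,0,0,0,1]]
  ]
}}

```text
time_s: 17.02
position: [0.509, 0.1091, 0.2055]
tcp_rot: [[0.971, -0.24, 0.001], [-0.24, -0.971, -0.0], [0.001, 0.0, -1.0]]
force: [-0.0, 0.8, -6.8]
opening: 0.571
grasp_force: 30.0
```

{"api": "carry_out", "payload": {
  "deltas": [
    [[0,0.03,0,0,0,0,1],[0.01,0.1,0,0,0,0,1],[0.03,0.2,0,0,0,0,1],[0.05,0.32,0,0,0,0,1],[0.08,0.45,0,0,0,0,1],[0.11,0.58,0,0,0,0,1],[0.14,0.7,0,0,0,0,1],[0.17,0.82,0,0,0,0,1],[0.19,0.92,0,0,0,0,1],[0.2,1.0,0,0,0,0,1]]
  ]
}}

```text
time_s: 17.85
position: [0.5009, -0.0455, 0.2023]
tcp_rot: [[0.97, -0.241, -0.003], [-0.241, -0.97, 0.0], [-0.003, 0.001, -1.0]]
force: [0.0, -0.5, -5.9]
opening: 0.571
grasp_force: 30.0
```

{"api": "carry_out", "payload": {
  "deltas": [
    [[0,0.06,0,0,0,0,1],[0,0.12,0,0,0,0,1],[0,0.18,0,0,0,0,1],[0,0.24,0,0,0,0,1],[0,0.29,0,0,0,0,1],[0,0.33,0,0,0,0,1],[0,0.346,0,0,0,0,1],[0,0.346,0,0,0,0,1],[0,0.346,0,0,0,0,1],[0,0.346,0,0,0,0,1]]
  ]
}}

```text
time_s: 18.68
position: [0.4898, -0.0935, 0.2038]
tcp_rot: [[0.971, -0.24, 0.0], [-0.24, -0.971, 0.0], [-0.0, -0.0, -1.0]]
force: [-0.0, 0.2, -6.0]
opening: 0.573
grasp_force: 30.0
```

```bash
python3 - <<'E'
from h import *
s=telemetry.read_state();print(s['position'],s['tcp_rot'],s['force'],s['opening'],s['time_s'])
np.save('s4.npy',wristT(s));w=capture('wrist')[:,:,::-1]
a=capture('scene')[150:240,205:305,::-1]
w=cv2.resize(w,(512,384));a=cv2.resize(a,None,fx=4,fy=4,interpolation=cv2.INTER_CUBIC)
cv2.imwrite('pics/w4.png',w);cv2.imwrite('pics/sc4.png',a)
f=np.array([.4908,-.0928]);print('offset fixture frame', down(-103.8)[:2,:2].T@(s['position'][:2]-f))
E
```

```text
[ 0.4898 -0.0935  0.2038] [[ 0.9708 -0.2398  0.    ]
 [-0.2398 -0.9708  0.0003]
 [-0.0001 -0.0003 -1.    ]] [-0.0451  0.1869 -6.0372] 0.5730231598067239 18.6833
offset fixture frame [-0.0009  0.0009]
```

View pics/sc4.png

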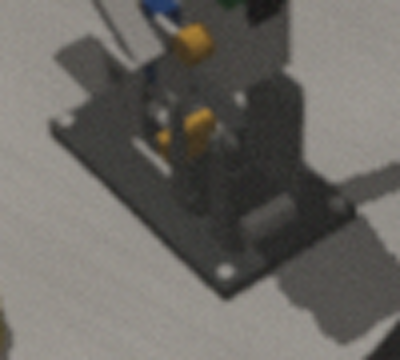

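The port (at 190,42) hangs over the slot between the two posts (around 190-225,175). The offset from the nest is about 1 mm, so I lower in stages, watching the force.

{"api": "carry_out", "payload": {
  "deltas": [
    [[0.004,0,0.03,0,0,0,1],[0.004,0,0.07,0,0,0,1],[0.004,0,0.11,0,0,0,1],[0.004,0,0.15,0,0,0,1],[0.004,0,0.19,0,0,0,1],[0.004,0,0.23,0,0,0,1],[0.004,0,0.27,0,0,0,1],[0.004,0,0.31,0,0,0,1],[0.004,0,0.34,0,0,0,1],[0.004,0,0.36,0,0,0,1]]
  ]
}}

```text
time_s: 19.62
position: [0.4901, -0.094, 0.149]
tcp_rot: [[0.971, -0.24, -0.001], [-0.24, -0.971, 0.0], [-0.001, -0.0, -1.0]]
force: [-0.8, 0.4, -5.6]
opening: 0.574
grasp_force: 30.0
```

{"api": "carry_out", "payload": {
  "deltas": [
    [[0,0,0.04,0,0,0,1],[0,0,0.09,0,0,0,1],[0,0,0.14,0,0,0,1],[0,0,0.19,0,0,0,1],[0,0,0.24,0,0,0,1],[0,0,0.29,0,0,0,1],[0,0,0.34,0,0,0,1],[0,0,0.38,0,0,0,1],[0,0,0.41,0,0,0,1],[0,0,0.43,0,0,0,1]]
  ]
}}

```text
time_s: 20.45
position: [0.4902, -0.094, 0.0846]
tcp_rot: [[0.971, -0.24, -0.001], [-0.24, -0.971, 0.0], [-0.001, -0.0, -1.0]]
force: [-0.5, 0.2, -6.6]
opening: 0.572
grasp_force: 30.0
```

{"api": "carry_out", "payload": {
  "deltas": [
    [[0,0,0.01,0,0,0,1],[0,0,0.02,0,0,0,1],[0,0,0.03,0,0,0,1],[0,0,0.04,0,0,0,1],[0,0,0.05,0,0,0,1],[0,0,0.055,0,0,0,1],[0,0,0.06,0,0,0,1],[0,0,0.06,0,0,0,1],[0,0,0.06,0,0,0,1],[0,0,0.06,0,0,0,1]]
  ]
}}

```text
time_s: 21.28
position: [0.4904, -0.0941, 0.0764]
tcp_rot: [[0.971, -0.24, 0.0], [-0.24, -0.971, -0.0], [0.0, -0.0, -1.0]]
force: [0.3, 1.0, -6.9]
opening: 0.576
grasp_force: 30.0
```

No contact with the cheeks, and about 4 mm left to go.

{"api": "carry_out", "payload": {
  "deltas": [
    [[0,0,0.004,0,0,0,1],[0,0,0.008,0,0,0,1],[0,0,0.012,0,0,0,1],[0,0,0.015,0,0,0,1],[0,0,0.018,0,0,0,1],[0,0,0.02,0,0,0,1],[0,0,0.022,0,0,0,1],[0,0,0.024,0,0,0,1],[0,0,0.024,0,0,0,1],[0,0,0.024,0,0,0,1]]
  ]
}}

```text
time_s: 22.12
position: [0.4903, -0.094, 0.0727]
tcp_rot: [[0.971, -0.24, -0.0], [-0.24, -0.971, 0.0], [-0.0, -0.0, -1.0]]
force: [0.1, 0.2, -6.1]
opening: 0.572
grasp_force: 30.0
```

{"api": "carry_out", "payload": {
  "deltas": [
    [[0,0,0.001,0,0,0,1],[0,0,0.002,0,0,0,1],[0,0,0.003,0,0,0,1],[0,0,0.004,0,0,0,1],[0,0,0.005,0,0,0,1],[0,0,0.005,0,0,0,1],[0,0,0.005,0,0,0,1],[0,0,0.005,0,0,0,1],[0,0,0.005,0,0,0,1],[0,0,0.005,0,0,0,1]]
  ]
}}

```text
time_s: 22.95
position: [0.4904, -0.094, 0.0725]
tcp_rot: [[0.971, -0.24, 0.0], [-0.24, -0.971, -0.0], [0.0, 0.0, -1.0]]
force: [-1.5, 1.5, 6.0]
opening: 0.57
grasp_force: 29.9
```

The valve reached the floor at the expected height, with the force at +6 N. I release it and rise.

{"api": "carry_out", "payload": {
  "deltas": [
    [[0,0,0,0,0,0,0],[0,0,0,0,0,0,-0.5],[0,0,0,0,0,0,-1],[0,0,0,0,0,0,-1],[0,0,0,0,0,0,-1],[0,0,0,0,0,0,-1],[0,0,-0.03,0,0,0,-1],[0,0,-0.1,0,0,0,-1],[0,0,-0.2,0,0,0,-1],[0,0,-0.3,0,0,0,-1]]
  ]
}}

```text
time_s: 23.78
position: [0.49, -0.0939, 0.1173]
tcp_rot: [[0.971, -0.24, -0.001], [-0.24, -0.971, 0.0], [-0.001, -0.0, -1.0]]
force: [-0.0, 0.9, 0.0]
opening: 0.993
grasp_force: 0.0
```

{"api": "carry_out", "payload": {
  "deltas": [
    [[0,0,-0.12,0,0,0,-1],[0,0,-0.25,0,0,0,-1],[0,0,-0.38,0,0,0,-1],[0,0,-0.5,0,0,0,-1],[0,0,-0.62,0,0,0,-1],[0,0,-0.74,0,0,0,0],[0,0,-0.84,0,0,0,1],[0,0,-0.92,0,0,0,1],[0,0,-0.98,0,0,0,1],[0,0,-1.0,0,0,0,1]]
  ]
}}

```text
time_s: 24.62
position: [0.4909, -0.0943, 0.2685]
tcp_rot: [[0.971, -0.24, 0.003], [-0.24, -0.971, -0.001], [0.003, 0.0, -1.0]]
force: [0.2, 0.1, 0.5]
opening: 0.708
grasp_force: 0.0
```

```bash
python3 - <<'E'
from h import *
s=telemetry.read_state();print(s['position'],s['force'],s['opening'],s['time_s'])
np.save('s5.npy',wristT(s));w=capture('wrist')[:,:,::-1]
cv2.imwrite('pics/w5.png',w)
f=np.array([.4908,-.0928]);a=np.radians(-103.8);u=np.array([np.cos(a),np.sin(a)])
for d in (.225,.24):
    p=f+u*d;print(d,p,goto([*p,.2],down(-103.8)))
E
```

```text
[ 0.4909 -0.0943  0.2685] [0.2206 0.0714 0.515 ] 0.70819974762091 24.6167
0.225 [ 0.4371 -0.3113] (array([-0.0015,  1.4906,  0.4558]), array([ 0.0001, -0.0004, -0.0003]))
0.24 [ 0.4336 -0.3259] (array([-0.0013,  1.5906,  0.4558]), array([ 0.0001, -0.0004, -0.0003]))
```

View pics/w5.png

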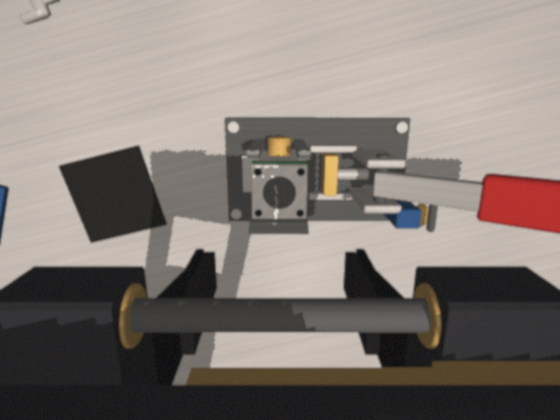

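The valve stands in the nest at (279,192) with the port through the slot at (279,146), and the lever is raised on the right at (430,190). Next I go over the paddle at fixture x ≈ 207 mm with the fingers shut.

{"api": "carry_out", "payload": {
  "deltas": [
    [[0,0.05,0,0,0,0,1],[0,0.13,0,0,0,0,1],[0,0.22,0,0,0,0,1],[0,0.33,0,0,0,0,1],[0,0.45,0,0,0,0,1],[0,0.57,0,0,0,0,1],[0,0.69,0,0,0,0,1],[0,0.81,0,0,0,0,1],[0,0.92,0,0,0,0,1],[0,1.0,0,0,0,0,1]]
  ]
}}

```text
time_s: 25.5
position: [0.4531, -0.2418, 0.2659]
tcp_rot: [[0.97, -0.242, -0.002], [-0.242, -0.97, 0.001], [-0.002, -0.0, -1.0]]
force: [1.1, 0.5, -0.2]
opening: 0.013
grasp_force: 0.0
```

{"api": "carry_out", "payload": {
  "deltas": [
    [[0,0.08,0.02,0,0,0,1],[0,0.16,0.06,0,0,0,1],[0,0.24,0.12,0,0,0,1],[0,0.31,0.2,0,0,0,1],[0,0.35,0.28,0,0,0,1],[0,0.37,0.36,0,0,0,1],[0,0.37,0.43,0,0,0,1],[0,0.37,0.49,0,0,0,1],[0,0.37,0.52,0,0,0,1],[0,0.37,0.52,0,0,0,1]]
  ]
}}

```text
time_s: 26.33
position: [0.4402, -0.2928, 0.1874]
tcp_rot: [[0.971, -0.24, -0.002], [-0.24, -0.971, 0.002], [-0.003, -0.002, -1.0]]
force: [-0.9, 0.3, -0.5]
opening: 0.003
grasp_force: 0.0
```

```bash
python3 - <<'E'
from h import *
s=telemetry.read_state();print(s['position'],s['force'],s['opening'],s['time_s'])
f=np.array([.4908,-.0928]);print('fixture y,x', down(-103.8)[:2,:2].T@(s['position'][:2]-f))
E
```

```text
[ 0.4402 -0.2928  0.1874] [-0.9344  0.3037 -0.4525] 0.0026510652798990984 26.3333
fixture y,x [-0.0014  0.2063]
```

{"api": "carry_out", "payload": {
  "deltas": [
    [[0,0,0.05,0,0,0,1],[0,0,0.1,0,0,0,1],[0,0,0.15,0,0,0,1],[0,0,0.2,0,0,0,1],[0,0,0.25,0,0,0,1],[0,0,0.3,0,0,0,1],[0,0,0.35,0,0,0,1],[0,0,0.4,0,0,0,1],[0,0,0.45,0,0,0,1],[0,0,0.48,0,0,0,1]]
  ]
}}

```text
time_s: 27.17
position: [0.4412, -0.2946, 0.1166]
tcp_rot: [[0.971, -0.239, 0.0], [-0.239, -0.971, -0.002], [0.001, 0.002, -1.0]]
force: [-4.6, -1.8, 17.1]
opening: 0.005
grasp_force: 7.8
```

{"api": "carry_out", "payload": {
  "deltas": [
    [[0,0,0.02,0,0,0,1],[0,0,0.04,0,0,0,1],[0,0,0.06,0,0,0,1],[0,0,0.08,0,0,0,1],[0,0,0.1,0,0,0,1],[0,0,0.12,0,0,0,1],[0,0,0.14,0,0,0,1],[0,0,0.16,0,0,0,1],[0,0,0.17,0,0,0,1],[0,0,0.18,0,0,0,1]]
  ]
}}

```text
time_s: 28.0
position: [0.4407, -0.293, 0.0892]
tcp_rot: [[0.971, -0.24, -0.001], [-0.24, -0.971, 0.001], [-0.001, -0.001, -1.0]]
force: [0.6, -0.4, 1.5]
opening: 0.005
grasp_force: 0.7
```

The detent has snapped. I press to the bottom stop, then let go.

{"api": "carry_out", "payload": {
  "deltas": [
    [[0,0,0.01,0,0,0,1],[0,0,0.02,0,0,0,1],[0,0,0.025,0,0,0,1],[0,0,0.03,0,0,0,1],[0,0,0.034,0,0,0,1],[0,0,0.036,0,0,0,1],[0,0,0.038,0,0,0,1],[0,0,0.04,0,0,0,1],[0,0,0.04,0,0,0,1],[0,0,0.04,0,0,0,1]]
  ]
}}

```text
time_s: 28.83
position: [0.4405, -0.2928, 0.0843]
tcp_rot: [[0.971, -0.24, -0.001], [-0.24, -0.971, 0.001], [-0.001, -0.001, -1.0]]
force: [-0.7, 1.9, 5.2]
opening: 0.007
grasp_force: 2.5
```

{"api": "carry_out", "payload": {
  "deltas": [
    [[0,0,0.002,0,0,0,1],[0,0,0.004,0,0,0,1],[0,0,0.006,0,0,0,1],[0,0,0.008,0,0,0,1],[0,0,0.008,0,0,0,1],[0,0,0.008,0,0,0,1],[0,0,0.006,0,0,0,1],[0,0,0.0,0,0,0,1],[0,0,-0.02,0,0,0,1],[0,0,-0.05,0,0,0,1]]
  ]
}}

```text
time_s: 29.67
position: [0.4409, -0.2936, 0.0913]
tcp_rot: [[0.971, -0.24, -0.0], [-0.24, -0.971, 0.0], [-0.0, -0.0, -1.0]]
force: [0.4, -0.3, -0.2]
opening: 0.002
grasp_force: 0.0
```

{"api": "carry_out", "payload": {
  "deltas": [
    [[0,-0.01,-0.1,0,0,0,1],[0,-0.05,-0.2,0,0,0,1],[0,-0.1,-0.3,0,0,0,1],[0,-0.2,-0.42,0,0,0,1],[0,-0.3,-0.54,0,0,0,1],[0,-0.4,-0.66,0,0,0,1],[0,-0.5,-0.78,0,0,0,1],[0,-0.6,-0.88,0,0,0,1],[0,-0.68,-0.95,0,0,0,1],[0,-0.72,-0.98,0,0,0,1]]
  ]
}}

```text
time_s: 30.5
position: [0.4678, -0.1878, 0.2401]
tcp_rot: [[0.971, -0.239, 0.003], [-0.239, -0.971, -0.001], [0.003, 0.001, -1.0]]
force: [0.8, -0.5, -0.1]
opening: 0.004
grasp_force: 0.0
```

```bash
python3 - <<'E'
from h import *
s=telemetry.read_state();print(s['position'],s['force'],s['time_s'])
w=capture('wrist')[:,:,::-1]
t=cv2.resize(capture('top')[130:310,150:470,::-1],None,fx=1.75,fy=1.75)
cv2.imwrite('pics/end.png',cv2.resize(np.vstack([w[:260],t]),None,fx=1.03,fy=1.03))
E
```

```text
[ 0.4678 -0.1878  0.2401] [ 0.7785 -0.5422 -0.0862] 30.5
```

View pics/end.png

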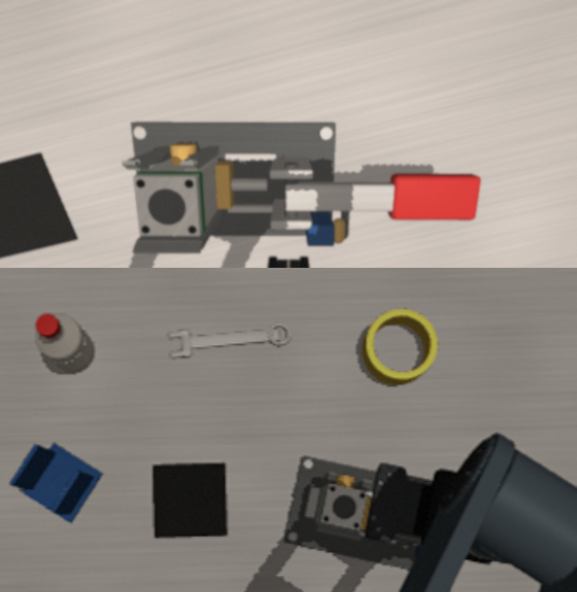

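The lever lies level (paddle at 435,197) and the jaw at (223,186) has closed on the valve. The valve is upright with its port in the slot at (182,153), and the tape, bottle and wrench have not moved.

```bash
python3 -c "
from rig import job;print(job.hand_in())"
```

```text
the job is handed in; nothing more can be done
None
```

The job is handed in after about 30.5 s: the valve body stands in the nest with its port through the slot, the lever is down and held by its detent, and the tape, bottle and wrench are where they were.

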